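Set the robot wheels out by size on the sizing board

TASK

Set the four loose wheels out on the wooden board in order of diameter, one lying flat on each painted ring and centred on it: the smallest on the ring next to the upright aluminium stop, each next one larger, and the largest on the ring farthest from the stop. Let go of them all and leave them at rest.

Things in the scene. Friction and masses are not known exactly. Their poses are not given: they have to be found in the camera images.
- wheel_30: Loose robot wheel, black rubber tyre with a flat aluminium hub face, lying flat on the bench: a disc 30 mm in diameter and 26 mm high, firm, axle vertical. Origin: centre of its underside; z points up along the axle (it is round, so its yaw does not matter). The four wheels differ only in diameter (30, 40, 50, 60 mm).
- wheel_40: Loose robot wheel, black rubber tyre with a flat aluminium hub face, lying flat on the bench: a disc 40 mm in diameter and 26 mm high, firm, axle vertical. Origin: centre of its underside; z points up along the axle (it is round, so its yaw does not matter). The four wheels differ only in diameter (30, 40, 50, 60 mm).
- wheel_50: Loose robot wheel, black rubber tyre with a flat aluminium hub face, lying flat on the bench: a disc 50 mm in diameter and 26 mm high, firm, axle vertical. Origin: centre of its underside; z points up along the axle (it is round, so its yaw does not matter). The four wheels differ only in diameter (30, 40, 50, 60 mm).
- wheel_60: Loose robot wheel, black rubber tyre with a flat aluminium hub face, lying flat on the bench: a disc 60 mm in diameter and 26 mm high, firm, axle vertical. Origin: centre of its underside; z points up along the axle (it is round, so its yaw does not matter). The four wheels differ only in diameter (30, 40, 50, 60 mm).
- ring_a: One of four identical white painted rings with a cross (72 mm across, flat, cannot be felt) in a straight row, 85 mm apart centre to centre, on a fixed brown wooden board (100 mm wide, 450 mm long, 6 mm thick, lying on the bench). Origin: the ring's centre on the board's top face, 6 mm above the bench; x points level across the board, y along the row, z up. The letter says nothing about its place in the row, which changes from start to start.
- ring_b: One of four identical white painted rings with a cross (72 mm across, flat, cannot be felt) in a straight row, 85 mm apart centre to centre, on a fixed brown wooden board (100 mm wide, 450 mm long, 6 mm thick, lying on the bench). Origin: the ring's centre on the board's top face, 6 mm above the bench; x points level across the board, y along the row, z up. The letter says nothing about its place in the row, which changes from start to start.
- ring_c: One of four identical white painted rings with a cross (72 mm across, flat, cannot be felt) in a straight row, 85 mm apart centre to centre, on a fixed brown wooden board (100 mm wide, 450 mm long, 6 mm thick, lying on the bench). Origin: the ring's centre on the board's top face, 6 mm above the bench; x points level across the board, y along the row, z up. The letter says nothing about its place in the row, which changes from start to start.
- ring_d: One of four identical white painted rings with a cross (72 mm across, flat, cannot be felt) in a straight row, 85 mm apart centre to centre, on a fixed brown wooden board (100 mm wide, 450 mm long, 6 mm thick, lying on the bench). Origin: the ring's centre on the board's top face, 6 mm above the bench; x points level across the board, y along the row, z up. The letter says nothing about its place in the row, which changes from start to start.
- stop: The stop: an upright stub of slotted aluminium profile, 30 x 30 mm and 60 mm tall, fixed on the board at one end of the row (which end changes), on the row's line, its centre 77.5 mm beyond the centre of the nearest ring. At the other end of the board lies only a low wooden batten (10 mm high). Origin: centre of its foot, on the board's top face; y points along the row (either way), z up.
Not all that is in view belongs to the job. What is shaped like the wheel_40 but orange is not meant.

How it is judged:
By the outcome, as a careful person would: the job done as asked, in the order asked, and still so for the second after the job is handed in, with the robot touching nothing.
It also fails if it takes over 96 s, if anything falls off the work surface, if the arm or the gripper's body presses on something with over 40 N, if the wrist force passes 120 N, or if a joint passes its speed limit or range.

ROBOT

A 6-joint arm with a two-finger parallel gripper is mounted at the origin on the work surface. World frame = base frame: x ahead of the robot, y to its left, z up, the work surface at z = 0. Lengths are in m, angles in degrees, forces in N, time in s.
With the tool pointing down it reaches from about 0.375 to 0.975 m from the base axis. Payload 3.8 kg.
Tool frame: the origin (TCP) lies between the finger pads; the fingertips stand 14 mm ahead of it and the grasp point (between the pads) lies 5 mm behind it; z points along the fingers, y is the line along which they close (so a half turn about z gives the same grasp; the last joint's range is limited). The gripper opens to 85 mm and grips with 20 to 120 N. Pads are 22 mm wide; open, the fingers measure 114 mm over their backs; the gripper's body (76 mm by 85 mm) begins 54 mm behind the grasp point. The pads swing forward as they close: fully open they stand 13 mm farther back than shut.
Start: joints at [-73.505, 15.12, 91.902, -0, 72.978, -2.114], TCP at [0.215, -0.64, 0.245] pointing down, gripper open.
Joint ranges: [-150.88, 150.88], [-54.13, 125.18], [17.81, 147.31], [-75.09, 255.09], [0, 152.58], [-146.25, 146.25]. Speed limits (degrees/s): [147.25, 147.25, 180, 180, 180, 180].

INTERFACE

Orientations are given as [roll, pitch, yaw] about the fixed x, y, z axes, in that order (R = Rz(yaw) Ry(pitch) Rx(roll)).
In Python, from rig import r, read_camera, camera_model, look_for, place_of gives the robot as it stands.
- The arm moves only by the tool move_arm, never from a script. Its argument "deltas" is one flat list of numbers, 7 for each row, row after row: the gripper's target within -1 to 1 (fully open at 1, half-way at 0, shut at -1), then the shift along the world's x, y, z normalised to -1 to 1, where 1 is 40 cm, then the turn, a rotation vector about the world's x, y, z normalised to -1 to 1, where 1 is 90 degrees. In form: [gripper, x, y, z, ax, ay, az, gripper, x, y, z, ax, ay, az, ...]. A call has 1 to 8 rows; each row is the pose to reach, as a shift and turn from the pose commanded when the call began; what a row does not reach only later rows make up. A row lasts 1/10 s, in which the tool goes at most 50 mm and 8.59 degrees, less where a joint would pass 70% of its speed; a pose out of reach is approached as far as the arm can. A call with a number of a shift or a turn outside -1 to 1 is refused whole. A call with a gripper value outside its range is refused whole. The fingers move at their own pace and stop on an object; "grip_force" is the grip in N (left out, the last holds). Time passes only in rows, so rows that repeat a pose let the fingers close. It gives the time, the measured TCP pose, the force, the opening and the grip force at its end, in the units of the state.
- r.get_state(): the state, without advancing time (a new reading comes with each control period).
- read_camera(name): name is "scene" or "top" or "wrist"; returns the picture (384x512x3 uint8, red, green, blue); there is no depth.
- camera_model(name): a dict with "fx", "fy", "cx", "cy" (pixels), "extrinsics" (4x4, takes a point from camera to world coordinates). Camera axes: x right, y up, looking along -z (the intrinsics and any distortion apply to the point x, -y, -z); pixel columns grow to the right and rows downward; lengths in m; the calibration is good to about 2 mm. A picture is of the moment at which its call begins: read the wrist's pose just before it. camera_model takes no time and is no camera call; for the wrist camera it gives the pose at the moment of the call.
- r.sign_off(): hands the job in; it is judged then, once.
Trained networks look in the newest picture that a camera, given by its name, has taken for a name from the list of things; names that differ only in an ending like _2 or _b are one class to them, and where a whole thing is asked for, a point or a joint stands for the part that bears it (a point fixed in the world has none). Each returns a list of dicts, best first, with "score" (0 to 1); they miss things now and then, are a little off and sometimes report something else, mostly with a low value. They report only what shows in the picture. A call takes as long as a camera call. They do not tell look-alikes from the thing itself.
- look_for(camera, name): "box" ([left, top, width, height] in pixels, round what is visible of it).
- place_of(camera, name): "pixel" ([column, row] in pixels: a listed point, or the origin of a listed thing).
The state is a dict: "clock": time; "joints": joint angles; "qd": joint speeds; "joint_torque": joint torques, N m; "eef_pos": TCP position; "tcp_rot": TCP orientation; "wrist_force": force on the tool from outside, world axes, zero at the start; "torque": the same for the moment, N m; "gripper_width": opening from 0.0 (shut) to 1.0 (fully open); "grip_force": force on a finger pad.
Only numpy, scipy, OpenCV 4.12 (cv2) and the standard library are available. Lean on these libraries where they do the work, as an engineer would, in place of code of your own. Each camera call takes 0.05 s, during which the arm holds its last target. There are 200 camera calls.

## Working session

There is one attempt and no reset: what is moved stays moved. The work goes in short steps, Python scripts to look and compute and a tool call to move; the robot and the scene stay as the last step left them, time stands still between calls to the robot, and variables do not carry over. Pictures are saved under pics/ and viewed, at most 14 in all, crops included, and the job is handed in when it is done.

Besides the shell and the picture viewer there is one more tool, called after "Call:" as name(argument=value, ...) on one line, values as JSON. move_arm: Moves the arm, as the interface text tells. Its arguments: {"type":"object","properties":{"deltas":{"type":"array"},"grip_force":{"type":"number"}},"required":["deltas"]}

```bash
mkdir -p pics; ls; python3 - <<'E'
from rig import r, read_camera, camera_model, look_for, place_of
import cv2, numpy as np
s=r.get_state(); print(s['clock'],s['eef_pos'],s['tcp_rot'],s['gripper_width'])
ims=[read_camera(n) for n in ("top","scene")]
for n,i in zip(("top","scene"),ims): cv2.imwrite(f'pics/{n}0.png',i[:,:,::-1])
m=camera_model("top"); print(m)
for n in ("wheel_30","wheel_40","wheel_50","wheel_60","ring_a","stop"):
    print(n,[(np.round(d['pixel']),round(d['score'],2)) for d in place_of("top",n)])
E
```

```text
pics
0.0 [ 0.21520549 -0.63903276  0.24394873] [-1.79872061e+02 -5.03997877e-03  1.86096942e+01] 0.9974687834037486
{'fx': 434.61961963205596, 'fy': 434.61961963205596, 'cx': 249.86834179681358, 'cy': 191.0977953676805, 'extrinsics': array([[-0.00440379,  0.98410365, -0.17754043,  0.32992691],
       [-0.99984565, -0.00735296, -0.01595676,  0.00256667],
       [-0.01700855,  0.17744275,  0.98398413,  0.96644728],
       [ 0.        ,  0.        ,  0.        ,  1.        ]])}
wheel_30 [(array([402., 215.]), 0.89), (array([229., 222.]), 0.89), (array([129., 245.]), 0.68), (array([306., 270.]), 0.57), (array([299., 220.]), 0.53)]
wheel_40 [(array([402., 215.]), 0.89), (array([229., 222.]), 0.89), (array([129., 245.]), 0.68), (array([306., 270.]), 0.57), (array([299., 220.]), 0.53)]
wheel_50 [(array([402., 215.]), 0.89), (array([229., 222.]), 0.89), (array([129., 245.]), 0.68), (array([306., 270.]), 0.57), (array([299., 220.]), 0.53)]
wheel_60 [(array([402., 215.]), 0.89), (array([229., 222.]), 0.89), (array([129., 245.]), 0.68), (array([306., 270.]), 0.57), (array([299., 220.]), 0.53)]
ring_a [(array([189., 137.]), 0.86), (array([264., 131.]), 0.81), (array([297., 119.]), 0.79), (array([225., 133.]), 0.66)]
stop [(array([332., 114.]), 0.69)]
```

View pics/top0.png

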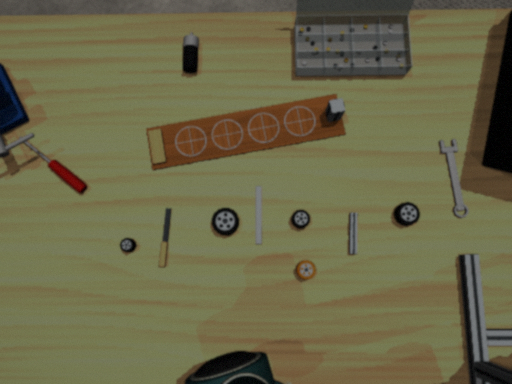

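View pics/scene0.png

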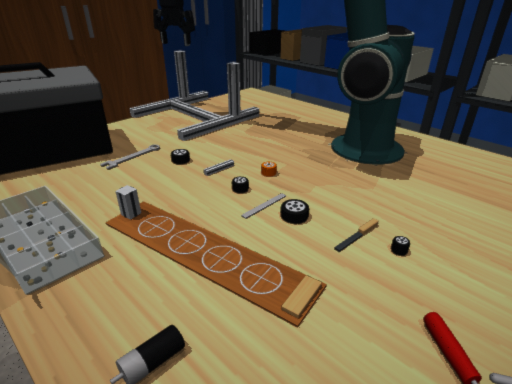

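The top view shows the rings at about (190,140), (227,134), (263,128) and (299,121), with the stop at (333,110) on the right. The wheels are 60 at (225,221), 50 at (406,213), 40 at (301,218) and 30 at (128,244). The orange decoy is at (306,270).

```bash
cat > h.py <<'E'
from rig import r, read_camera, camera_model, look_for, place_of
import cv2, numpy as np
def ray(m,px,z):
    E=np.array(m['extrinsics']); px=np.atleast_2d(px).astype(float)
    d=np.c_[(px[:,0]-m['cx'])/m['fx'],-(px[:,1]-m['cy'])/m['fy'],-np.ones(len(px))]@E[:3,:3].T
    o=E[:3,3]; return o+d*((z-o[2])/d[:,2])[:,None]
def proj(m,P):
    E=np.array(m['extrinsics']); c=(np.atleast_2d(P)-E[:3,3])@E[:3,:3]
    return np.c_[m['cx']-m['fx']*c[:,0]/c[:,2], m['cy']+m['fy']*c[:,1]/c[:,2]]
def cyl(m,x,y,rad,z0=0,h=.026):
    a=np.linspace(0,2*np.pi,60); P=np.r_[[(x+rad*np.cos(t),y+rad*np.sin(t),z) for z in(z0,z0+h) for t in a]]
    return cv2.convexHull(proj(m,P).astype(np.float32))
E
python3 - <<'E'
from h import *
im=cv2.cvtColor(cv2.imread('pics/top0.png'),cv2.COLOR_BGR2HSV); m=camera_model("top")
for n,(u,v) in {60:(225,221),50:(406,213),40:(301,218),30:(128,244)}.items():
    w=18; c=im[v-w:v+w,u-w:u+w]
    mask=((c[:,:,2]<75)|(c[:,:,1]<60)).astype(np.uint8)
    k,l,st,ce=cv2.connectedComponentsWithStats(mask); i=1+np.argmax(st[1:,4])
    cont,_=cv2.findContours((l==i).astype(np.uint8),0,2); A=cv2.contourArea(cv2.convexHull(cont[0]))
    M=cv2.moments(cv2.convexHull(cont[0])); b=np.array([M['m10']/M['m00']+u-w,M['m01']/M['m00']+v-w])
    p=ray(m,b,.013)[0]
    for _ in range(3):
        M=cv2.moments(cyl(m,p[0],p[1],n/2000)); q=np.array([M['m10'],M['m01']])/M['m00']
        p=p+ray(m,b,.013)[0]-ray(m,q,.013)[0]
    print(n,b.round(1),p[:2].round(4),'area',A,M['m00'].__round__(), 'reach',np.hypot(*p[:2]).round(3))
R=ray(m,[(190,140),(227,134),(263,128),(299,121)],.006); print(R.round(4),np.linalg.norm(np.diff(R,axis=0),axis=1))
print(camera_model('wrist'), r.get_state()['eef_pos'])
E
```

```text
60 [224.8 221.6] [0.4339 0.0732] area 598.0 622 reach 0.44
50 [405.9 214. ] [ 0.4484 -0.3239] area 490.0 505 reach 0.553
40 [299.8 219.2] [ 0.4382 -0.0913] area 280.0 291 reach 0.448
30 [127.7 245. ] [0.3839 0.2859] area 179.0 196 reach 0.479
[[ 0.6237  0.1553  0.006 ]
 [ 0.6372  0.0702  0.006 ]
 [ 0.6508 -0.0128  0.006 ]
 [ 0.6668 -0.096   0.006 ]] [0.08618836 0.08409763 0.08476169]
{'fx': 299.21526067879853, 'fy': 299.21526067879853, 'cx': 260.1684922935046, 'cy': 198.15068716874703, 'extrinsics': array([[ 3.18990031e-01,  9.00206907e-01,  2.96433609e-01,
         2.92491955e-01],
       [-9.47757831e-01,  3.03207847e-01,  9.90963935e-02,
        -6.14273478e-01],
       [-6.73738340e-04, -3.12558036e-01,  9.49898426e-01,
         3.74040904e-01],
       [ 0.00000000e+00,  0.00000000e+00,  0.00000000e+00,
         1.00000000e+00]])} [ 0.21539636 -0.63961514  0.24507178]
```

```bash
python3 - <<'E'
from h import *
m=camera_model("scene")
for f,t in(((233,112),(233,65)),((181,98),(181,53))):
    p=ray(m,f,.03)[0]; hs=np.linspace(0,.4,81); q=proj(m,[(p[0],p[1],z) for z in hs])
    print(p,hs[np.argmin(abs(q[:,1]-t[1]))])
print(proj(m,[r.get_state()['eef_pos']]))
E
```

```text
[ 0.12321756 -0.46313843  0.03      ] 0.19
[ 0.15536299 -0.73157784  0.03      ] 0.195
[[175.34284692  43.29944146]]
```

Call:
move_arm(deltas=[1,0.58,0.79,0,0,0,0.9,1,0.58,0.79,0,0,0,0.9,1,0.58,0.79,0,0,0,0.9,1,0.58,0.79,0,0,0,0.9,1,0.58,0.79,-0.1,0,0,0.9,1,0.58,0.79,-0.2,0,0,0.9,1,0.58,0.79,-0.2,0,0,0.9,1,0.58,0.79,-0.2,0,0,0.9], grip_force=40)

```text
clock: 1.2
eef_pos: [0.4436, -0.3289, 0.1692]
tcp_rot: [179.9, 0.1, 87.7]
wrist_force: [0.5, -0.3, 0.6]
gripper_width: 1.0
grip_force: 0.0
```

Call:
move_arm(deltas=[1,0,0,0,0,0,0.135,1,0,0,0,0,0,0.135,1,0,0,0,0,0,0.135])

```text
clock: 1.5
eef_pos: [0.4428, -0.3297, 0.1692]
tcp_rot: [-180.0, -0.0, 99.6]
wrist_force: [0.1, 0.8, -0.5]
gripper_width: 1.003
grip_force: 0.0
```

```bash
cat >> h.py <<'E'
def wheel(n,guess,name,z0=0):
    s=r.get_state(); m=camera_model('wrist'); img=read_camera('wrist'); cv2.imwrite(f'pics/{name}.png',img[:,:,::-1])
    hsv=cv2.cvtColor(img,cv2.COLOR_RGB2HSV); p=np.array([guess[0],guess[1],.013+z0])
    roi=np.zeros(hsv.shape[:2],np.uint8); cv2.fillPoly(roi,[cyl(m,p[0],p[1],n/2000+.015,z0).astype(np.int32)],1)
    mask=((hsv[:,:,2]<75)|(hsv[:,:,1]<60)).astype(np.uint8)*roi
    k,l,st,ce=cv2.connectedComponentsWithStats(mask); i=1+np.argmax(st[1:,4])
    cont=max(cv2.findContours((l==i).astype(np.uint8),0,2)[0],key=cv2.contourArea)
    H=cv2.convexHull(cont); M=cv2.moments(H); b=np.array([M['m10'],M['m01']])/M['m00']
    for _ in range(4):
        Q=cv2.moments(cyl(m,p[0],p[1],n/2000,z0)); q=np.array([Q['m10'],Q['m01']])/Q['m00']
        p=p+ray(m,b,.013+z0)[0]-ray(m,q,.013+z0)[0]
    vis=img[:,:,::-1].copy(); cv2.polylines(vis,[cyl(m,p[0],p[1],n/2000,z0).astype(np.int32)],True,(0,0,255),1); cv2.imwrite(f'pics/{name}v.png',vis)
    e=s['eef_pos']; print(n,'px',b.round(1),'xy',p[:2].round(4),'areas',M['m00'],Q['m00'],'tcp',e.round(4),s['tcp_rot'].round(1),'delta/0.4',((p[:2]-e[:2])/.4).round(4))
E
python3 -c "
from h import *
wheel(50,(.4484,-.3239),'w50')"
```

```text
50 px [266.4 181.1] xy [ 0.449  -0.3241] areas 2139.5 2328.9320149901323 tcp [ 0.4428 -0.3297  0.1692] [-180.    -0.    99.6] delta/0.4 [0.0153 0.0141]
```

View pics/w50v.png

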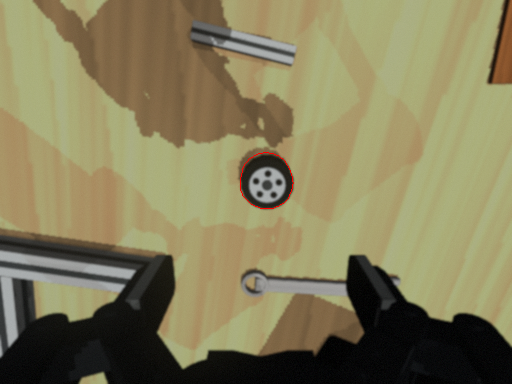

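Call:
move_arm(deltas=[1,0.0155,0.014,-0.1,0,0,0,1,0.0155,0.014,-0.22,0,0,0,1,0.0155,0.014,-0.32,0,0,0,1,0.0155,0.014,-0.382,0,0,0,1,0.0155,0.014,-0.382,0,0,0,-1,0.0155,0.014,-0.382,0,0,0,-1,0.0155,0.014,-0.382,0,0,0,-1,0.0155,0.014,-0.382,0,0,0])

```text
clock: 2.35
eef_pos: [0.4506, -0.3265, 0.0194]
tcp_rot: [179.8, 0.2, 99.5]
wrist_force: [0.5, -0.7, -0.4]
gripper_width: 0.571
grip_force: 41.3
```

Call:
move_arm(deltas=[-1,0,0,0,0,0,0,-1,0,0,0,0,0,0,-1,0,0,0,0,0,0])

```text
clock: 2.65
eef_pos: [0.4506, -0.3264, 0.0193]
tcp_rot: [179.8, 0.2, 99.5]
wrist_force: [-0.1, -0.2, 7.7]
gripper_width: 0.571
grip_force: 41.9
```

Call:
move_arm(deltas=[-1,0,0,0.12,0,0,0,-1,0,0,0.25,0,0,0,-1,0.12,0.17,0.3,0,0,0,-1,0.486,0.69,0.45,0,0,0,-1,0.486,0.69,0.5,0,0,0,-1,0.486,0.69,0.5,0,0,0,-1,0.486,0.69,0.5,0,0,0,-1,0.486,0.69,0.5,0,0,0])

```text
clock: 3.45
eef_pos: [0.6151, -0.0881, 0.2021]
tcp_rot: [179.9, 0.0, 99.5]
wrist_force: [1.1, -0.6, 0.4]
gripper_width: 0.573
grip_force: 41.8
```

Call:
move_arm(deltas=[-1,0.02,0.02,0,0,0,0,-1,0.02,0.02,0,0,0,0,-1,0.02,0.02,0,0,0,0])

```text
clock: 3.75
eef_pos: [0.6211, -0.0824, 0.1997]
tcp_rot: [-179.9, 0.0, 99.5]
wrist_force: [-0.3, -0.3, -0.9]
gripper_width: 0.567
grip_force: 41.8
```

```bash
python3 - <<'E'
from h import *
s=r.get_state();m=camera_model('wrist'); img=read_camera('wrist'); cv2.imwrite('pics/rings.png',img[:,:,::-1])
import pickle; pickle.dump(m,open('m.pkl','wb')); print(s['eef_pos'],s['tcp_rot'])
R=[( .6237,.1553),(.6372,.0702),(.6508,-.0128),(.6668,-.096)]
print(proj(m,[(x,y,.006) for x,y in R]).round(1))
print([(np.round(d['pixel'],1),round(d['score'],2)) for d in place_of('wrist','ring_a')])
E
```

```text
[ 0.62108418 -0.08242062  0.19968074] [-1.79894151e+02  1.15993943e-02  9.95270109e+01]
[[308.  -88.2]
 [302.7  24.7]
 [298.8 116.1]
 [297.6 193.8]]
[(array([302.6,  22.1]), 0.95), (array([298.1, 191.9]), 0.77), (array([297.7, 118.5]), 0.71)]
```

View pics/rings.png

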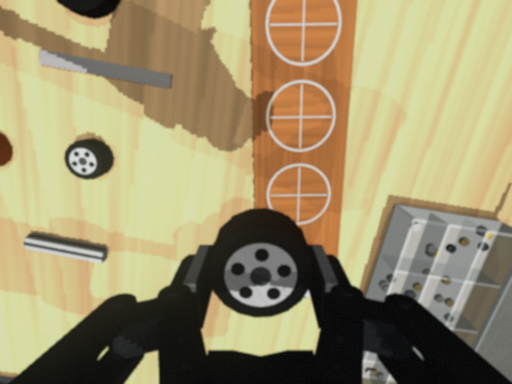

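```bash
python3 - <<'E'
from h import *
import pickle
from scipy.optimize import minimize
mw=pickle.load(open('m.pkl','rb')); mt=camera_model('top')
a=np.linspace(0,2*np.pi,120,endpoint=False); l=np.linspace(-.034,.034,30)
C=np.r_[np.c_[.035*np.cos(a),.035*np.sin(a)],np.c_[l,0*l],np.c_[0*l,l]]
def row(p): # p: centre of ring nearest stop, angle of row away from stop
    d=np.array([np.cos(p[2]),np.sin(p[2])]); return [np.array(p[:2])+d*.085*k for k in range(4)],d
for f,m,ks in(('pics/rings.png',mw,(0,1,2)),('pics/top0.png',mt,(0,1,2,3))):
    im=cv2.imread(f); hs=cv2.cvtColor(im,cv2.COLOR_BGR2HSV)
    v=hs[:,:,1].astype(float)  # low saturation = white
    g=cv2.GaussianBlur(255-v,(0,0),1.5)
    def cost(p):
        Cs,d=row(p); n=np.array([-d[1],d[0]]); t=0
        P=np.r_[[np.r_[Cs[k]+c[0]*n+c[1]*d,.006] for k in ks for c in C]]
        q=proj(m,P).astype(np.float32)
        w=(q[:,1]<215)|(f[5]!='r')
        s=cv2.remap(g.astype(np.float32),q[None,:,0],q[None,:,1],cv2.INTER_LINEAR)[0]
        return -s[w].mean()
    o=min((minimize(cost,(.6668+dx,-.096+dy,np.deg2rad(99.7)),method='Nelder-Mead',options=dict(initial_simplex=[(.6668+dx,-.096+dy,1.74),(.670+dx,-.096+dy,1.74),(.6668+dx,-.092+dy,1.74),(.6668+dx,-.096+dy,1.77)],xatol=1e-5,fatol=1e-4)) for dx in(-.002,.002) for dy in(-.002,.002)),key=lambda o:o.fun)
    print(f,o.fun,np.rad2deg(o.x[2]).round(2),np.round(row(o.x)[0],4).tolist())
im=cv2.imread('pics/rings.png'); g=(cv2.cvtColor(im,cv2.COLOR_BGR2GRAY)>70).astype(np.uint8); g[:240]=0;g[318:]=0;g[:,:212]=0;g[:,308:]=0
k,L,st,ce=cv2.connectedComponentsWithStats(g);i=1+np.argmax(st[1:,4]);print(st[i]);c=max(cv2.findContours((L==i).astype(np.uint8),0,2)[0],key=cv2.contourArea)
e=cv2.fitEllipse(cv2.convexHull(c));print(e, ray(mw,e[0],.1997+.0066),ray(mw,e[0],.1997+.0066)[0]-np.r_[.6211,-.0824,.2063])
E
```

```text
pics/rings.png -171.30747985839844 100.24 [[0.6675, -0.0967], [0.6524, -0.0131], [0.6373, 0.0706], [0.6222, 0.1542]]
pics/top0.png -128.929931640625 100.27 [[0.6679, -0.0967], [0.6527, -0.013], [0.6376, 0.0706], [0.6224, 0.1543]]
[ 225  243   72   65 2842]
((260.1451416015625, 274.81842041015625), (64.77558135986328, 72.96095275878906), 89.57295989990234) [[ 0.6218606  -0.08059298  0.2063    ]] [ 7.60597079e-04  1.80701587e-03 -2.77555756e-17]
```

Call:
move_arm(deltas=[-1,0.04,0.378,-0.1,0,0,0,-1,0.04,0.378,-0.2,0,0,0,-1,0.04,0.378,-0.3,0,0,0,-1,0.04,0.378,-0.36,0,0,0,-1,0.04,0.378,-0.36,0,0,0,-1,0.04,0.378,-0.36,0,0,0,-1,0.04,0.378,-0.36,0,0,0])

```text
clock: 4.55
eef_pos: [0.6376, 0.0679, 0.056]
tcp_rot: [-179.9, 0.0, 99.5]
wrist_force: [-0.1, -0.4, 0.3]
gripper_width: 0.569
grip_force: 41.8
```

Call:
move_arm(deltas=[-1,0,0.002,-0.04,0,0,0,-1,0,0.002,-0.06,0,0,0,-1,0,0.002,-0.07,0,0,0,-1,0,0.002,-0.073,0,0,0,-1,0,0.002,-0.073,0,0,0])

```text
clock: 5.05
eef_pos: [0.6382, 0.0699, 0.0271]
tcp_rot: [-180.0, 0.0, 99.5]
wrist_force: [0.2, -0.1, -0.7]
gripper_width: 0.566
grip_force: 41.8
```

Call:
move_arm(deltas=[-1,-0.002,-0.002,-0.004,0,0,0,-1,-0.002,-0.002,-0.005,0,0,0,-1,-0.002,-0.002,-0.005,0,0,0])

```text
clock: 5.35
eef_pos: [0.6375, 0.0693, 0.0254]
tcp_rot: [180.0, 0.0, 99.5]
wrist_force: [0.2, 0.4, 0.3]
gripper_width: 0.57
grip_force: 41.9
```

Call:
move_arm(deltas=[1,0,0,0,0,0,0,1,0,0,0,0,0,0,1,0,0,0,0,0,0,1,0,0,0.08,0,0,0,1,0,0,0.2,0,0,0,1,0,0,0.3,0,0,0,1,0,0,0.36,0,0,0,1,0,0,0.36,0,0,0])

```text
clock: 6.15
eef_pos: [0.6409, 0.0696, 0.175]
tcp_rot: [179.4, 0.1, 99.5]
wrist_force: [0.3, -0.1, 0.8]
gripper_width: 0.998
grip_force: 0.0
```

```bash
python3 -c "
from h import *
wheel(50,(.6373,.0706),'p50',.006)"
```

```text
50 px [254.  178.5] xy [0.6363 0.0761] areas 3718.0 2341.2572340318 tcp [0.6409 0.0696 0.175 ] [1.794e+02 1.000e-01 9.950e+01] delta/0.4 [-0.0115  0.0161]
```

View pics/p50v.png

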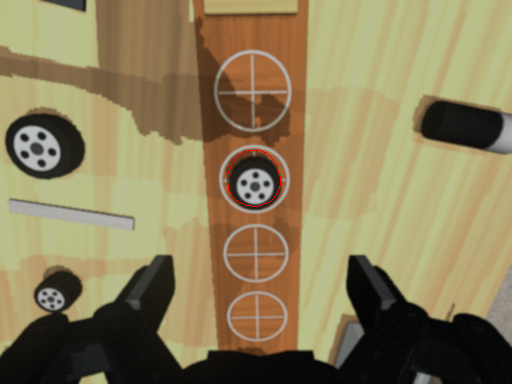

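Call:
move_arm(deltas=[1,-0.5,-0.4,0,0,0,0,1,-0.5,-0.4,0,0,0,0,1,-0.5,-0.4,0,0,0,0,1,-0.5,-0.4,0,0,0,0,1,-0.5,-0.4,0,0,0,0,1,-0.5,-0.4,0,0,0,0,1,-0.5,-0.4,0,0,0,0,1,-0.5,-0.4,0,0,0,0])

```text
clock: 7.0
eef_pos: [0.4377, -0.0903, 0.1684]
tcp_rot: [-180.0, -0.0, 99.5]
wrist_force: [0.3, 0.4, 0.6]
gripper_width: 1.0
grip_force: 0.0
```

```bash
python3 -c "
from h import *
wheel(40,(.4382,-.0913),'w40')"
```

```text
40 px [260.8 187.2] xy [ 0.4394 -0.0913] areas 1391.5 1542.7991703758016 tcp [ 0.4377 -0.0903  0.1684] [-180.    -0.    99.5] delta/0.4 [ 0.0042 -0.0026]
```

Call:
move_arm(deltas=[1,0.004,-0.001,-0.1,0,0,0,1,0.004,-0.001,-0.22,0,0,0,1,0.004,-0.001,-0.32,0,0,0,1,0.004,-0.001,-0.375,0,0,0,1,0.004,-0.001,-0.375,0,0,0,1,0.004,-0.001,-0.375,0,0,0])

```text
clock: 7.65
eef_pos: [0.4398, -0.0904, 0.019]
tcp_rot: [-180.0, -0.0, 99.6]
wrist_force: [0.4, -0.8, 0.7]
gripper_width: 1.004
grip_force: 0.0
```

```bash
python3 - <<'E'
from h import *
s=r.get_state();print(s['eef_pos'])
# check placed 50 on saved image: dark only
import numpy as np
im=cv2.cvtColor(cv2.imread('pics/p50.png'),cv2.COLOR_BGR2HSV)
c=im[150:215,222:290]; print(c[33:37,0:68:3,2]); print(c[33,0:68:3,1])
E
```

```text
[ 0.43977545 -0.09042076  0.01895374]
[[163 143 103  36  37 127 143  35  90 174  92  68 112 184  69  35 149  94
   37  41 133 150 176]
 [165 143 106  38  33 135 158  54 114 168  69  63  86 179  72  39 152 103
   35  40 135 152 175]
 [169 146 109  37  36 138 175  94 146 162  65  64  73 176  92  58 164 106
   35  42 139 160 170]
 [173 150 113  38  39 141 185 146 176 157  63  66  70 177 138 104 179 111
   39  45 149 165 169]]
[ 63 159 158  78  83   2   5  44   6   4   3   0   2   6   7  58   5   3
  69  81 163 127  23]
```

Call:
move_arm(deltas=[-1,0,-0.002,0,0,0,0,-1,0,-0.002,0,0,0,0,-1,0,-0.002,0,0,0,0,-1,0,-0.002,0,0,0,0,-1,0,-0.002,0,0,0,0,-1,0,-0.002,0,0,0,0])

```text
clock: 8.25
eef_pos: [0.4402, -0.0922, 0.0207]
tcp_rot: [179.9, 0.1, 99.5]
wrist_force: [-0.6, 1.7, 4.7]
gripper_width: 0.451
grip_force: 39.8
```

```bash
cat >> h.py <<'E'
def tyre(f,m,n,x,y,z0=.006):
    """placed wheel centre from dark tyre only"""
    hs=cv2.cvtColor(cv2.imread(f),cv2.COLOR_BGR2HSV); p=np.array([x,y,.013+z0])
    roi=np.zeros(hs.shape[:2],np.uint8); cv2.fillPoly(roi,[cyl(m,x,y,n/2000+.004,z0).astype(np.int32)],1)
    mk=(hs[:,:,2]<80).astype(np.uint8)*roi
    k,l,st,ce=cv2.connectedComponentsWithStats(mk); i=1+np.argmax(st[1:,4])
    H=cv2.convexHull(np.argwhere(l==i)[:,::-1].astype(np.float32)); M=cv2.moments(H); b=np.array([M['m10'],M['m01']])/M['m00']
    for _ in range(4):
        Q=cv2.moments(cyl(m,p[0],p[1],n/2000,z0)); q=np.array([Q['m10'],Q['m01']])/Q['m00']
        p=p+ray(m,b,.013+z0)[0]-ray(m,q,.013+z0)[0]
    print(f,n,p[:2].round(4),'off mm',((p[:2]-(x,y))*1000).round(1),M['m00'],Q['m00'])
E
python3 - <<'E'
from h import *
read=read_camera('top'); cv2.imwrite('pics/top1.png',read[:,:,::-1])
tyre('pics/top1.png',camera_model('top'),50,.6373,.0706)
E
```

```text
pics/top1.png 50 [0.6356 0.0718] off mm [-1.7  1.2] 438.0 444.2582433326752
```

Call:
move_arm(deltas=[-1,0,0,0.12,0,0,0,-1,0,0,0.2,0,0,0,-1,0.531,0.198,0.2,0,0,0,-1,0.531,0.198,0.2,0,0,0,-1,0.531,0.198,0.2,0,0,0,-1,0.531,0.198,0.2,0,0,0,-1,0.531,0.198,0.2,0,0,0,-1,0.531,0.198,0.2,0,0,0])

```text
clock: 9.1
eef_pos: [0.6554, -0.0113, 0.1001]
tcp_rot: [179.8, 0.0, 99.6]
wrist_force: [-0.5, -0.2, 0.1]
gripper_width: 0.452
grip_force: 40.7
```

Call:
move_arm(deltas=[-1,0,0,-0.1,0,0,0,-1,0,0,-0.12,0,0,0,-1,0,0,-0.12,0,0,0,-1,0,0,-0.12,0,0,0])

```text
clock: 9.5
eef_pos: [0.6509, -0.0131, 0.0517]
tcp_rot: [-180.0, -0.0, 99.5]
wrist_force: [0.4, 1.4, 0.5]
gripper_width: 0.453
grip_force: 40.7
```

Call:
move_arm(deltas=[-1,0.004,0,-0.03,0,0,0,-1,0.004,0,-0.05,0,0,0,-1,0.004,0,-0.06,0,0,0,-1,0.004,0,-0.06,0,0,0,-1,0.004,0,-0.06,0,0,0])

```text
clock: 10.0
eef_pos: [0.6529, -0.0127, 0.0269]
tcp_rot: [-180.0, -0.0, 99.5]
wrist_force: [0.2, 0.5, 0.3]
gripper_width: 0.449
grip_force: 40.6
```

Call:
move_arm(deltas=[-1,0,0,-0.003,0,0,0,1,0,0,-0.003,0,0,0,1,0,0,-0.003,0,0,0,1,0,0,-0.003,0,0,0,1,0,0,0.08,0,0,0,1,0,0,0.2,0,0,0,1,0,0,0.3,0,0,0,1,0,0,0.36,0,0,0])

```text
clock: 10.8
eef_pos: [0.6549, -0.0128, 0.1754]
tcp_rot: [179.7, 0.1, 99.5]
wrist_force: [0.4, -0.3, 0.3]
gripper_width: 1.001
grip_force: 0.0
```

Call:
move_arm(deltas=[1,-0.548,0.215,0,0,0,0,1,-0.548,0.215,0,0,0,0,1,-0.548,0.215,0,0,0,0,1,-0.548,0.215,0,0,0,0,1,-0.548,0.215,0,0,0,0,1,-0.548,0.215,0,0,0,0,1,-0.548,0.215,0,0,0,0])

```text
clock: 11.5
eef_pos: [0.4336, 0.0736, 0.1714]
tcp_rot: [179.9, 0.0, 99.6]
wrist_force: [2.0, -0.5, 1.4]
gripper_width: 1.001
grip_force: 0.0
```

```bash
python3 -c "
from h import *
wheel(60,(.4339,.0732),'w60')"
```

```text
60 px [260.3 185.2] xy [0.4351 0.0735] areas 2967.5 3201.796426306013 tcp [0.4336 0.0736 0.1714] [179.9   0.   99.6] delta/0.4 [ 0.0035 -0.0002]
```

Call:
move_arm(deltas=[1,0.0035,0.0005,-0.1,0,0,0,1,0.0035,0.0005,-0.22,0,0,0,1,0.0035,0.0005,-0.32,0,0,0,1,0.0035,0.0005,-0.381,0,0,0,1,0.0035,0.0005,-0.381,0,0,0,1,0.0035,0.0005,-0.381,0,0,0])

```text
clock: 12.15
eef_pos: [0.4363, 0.0732, 0.0187]
tcp_rot: [-180.0, 0.0, 99.5]
wrist_force: [0.3, -0.0, 0.8]
gripper_width: 1.002
grip_force: 0.0
```

Call:
move_arm(deltas=[-1,-0.002,0.001,0,0,0,0,-1,-0.002,0.001,0,0,0,0,-1,-0.002,0.001,0,0,0,0,-1,-0.002,0.001,0,0,0,0,-1,-0.002,0.001,0,0,0,0])

```text
clock: 12.65
eef_pos: [0.4363, 0.0741, 0.0209]
tcp_rot: [179.8, 0.0, 99.5]
wrist_force: [-1.0, -1.3, 6.4]
gripper_width: 0.684
grip_force: 42.4
```

Call:
move_arm(deltas=[-1,0,0,0.12,0,0,0,-1,0,0,0.2,0,0,0,-1,0.465,0.201,0.2,0,0,0,-1,0.465,0.201,0.2,0,0,0,-1,0.465,0.201,0.2,0,0,0,-1,0.465,0.201,0.2,0,0,0,-1,0.465,0.201,0.2,0,0,0,-1,0.465,0.201,0.2,0,0,0])

```text
clock: 13.45
eef_pos: [0.6215, 0.1549, 0.0991]
tcp_rot: [180.0, 0.0, 99.6]
wrist_force: [-0.4, -0.9, -1.2]
gripper_width: 0.685
grip_force: 44.1
```

Call:
move_arm(deltas=[-1,0,0,-0.1,0,0,0,-1,0,0,-0.12,0,0,0,-1,0,0,-0.12,0,0,0,-1,0,0,-0.12,0,0,0])

```text
clock: 13.85
eef_pos: [0.6199, 0.154, 0.0516]
tcp_rot: [180.0, 0.0, 99.5]
wrist_force: [-0.2, 0.7, -0.8]
gripper_width: 0.683
grip_force: 44.1
```

Call:
move_arm(deltas=[-1,0.006,0.002,-0.03,0,0,0,-1,0.006,0.002,-0.05,0,0,0,-1,0.006,0.002,-0.06,0,0,0,-1,0.006,0.002,-0.06,0,0,0,-1,0.006,0.002,-0.06,0,0,0])

```text
clock: 14.35
eef_pos: [0.6228, 0.1551, 0.027]
tcp_rot: [-180.0, 0.0, 99.5]
wrist_force: [-1.9, -0.7, 4.0]
gripper_width: 0.686
grip_force: 44.4
```

Call:
move_arm(deltas=[1,0,0,0,0,0,0,1,0,0,0,0,0,0,1,0,0,0,0,0,0,1,0,0,0,0,0,0,1,0,0,0.08,0,0,0,1,0,0,0.2,0,0,0,1,0,0,0.3,0,0,0,1,0,0,0.36,0,0,0])

```text
clock: 15.15
eef_pos: [0.6247, 0.1555, 0.175]
tcp_rot: [179.7, -0.0, 99.5]
wrist_force: [0.6, 0.2, 1.0]
gripper_width: 1.005
grip_force: 0.0
```

Call:
move_arm(deltas=[1,-0.597,0.327,0,0,0,0,1,-0.597,0.327,0,0,0,0,1,-0.597,0.327,0,0,0,0,1,-0.597,0.327,0,0,0,0,1,-0.597,0.327,0,0,0,0,1,-0.597,0.327,0,0,0,0,1,-0.597,0.327,0,0,0,0,1,-0.597,0.327,0,0,0,0])

```text
clock: 15.95
eef_pos: [0.3841, 0.2862, 0.171]
tcp_rot: [179.9, -0.0, 99.6]
wrist_force: [0.0, -0.6, 0.1]
gripper_width: 1.003
grip_force: 0.0
```

```bash
python3 -c "
from h import *
wheel(30,(.3839,.2859),'w30')"
```

```text
30 px [259.6 184.6] xy [0.3846 0.2867] areas 802.5 906.1445109307533 tcp [0.3841 0.2862 0.171 ] [179.9  -0.   99.6] delta/0.4 [0.0014 0.0014]
```

Call:
move_arm(deltas=[1,0.001,0.001,-0.1,0,0,0,1,0.001,0.001,-0.22,0,0,0,1,0.001,0.001,-0.32,0,0,0,1,0.001,0.001,-0.376,0,0,0,1,0.001,0.001,-0.376,0,0,0,1,0.001,0.001,-0.376,0,0,0])

```text
clock: 16.6
eef_pos: [0.3855, 0.2859, 0.0203]
tcp_rot: [-180.0, 0.0, 99.4]
wrist_force: [0.2, -0.1, -0.2]
gripper_width: 0.995
grip_force: 0.0
```

Call:
move_arm(deltas=[-1,0,0,0,0,0,0,-1,0,0,0,0,0,0,-1,0,0,0,0,0,0,-1,0,0,0,0,0,0,-1,0,0,0,0,0,0,-1,0,0,0,0,0,0])

```text
clock: 17.2
eef_pos: [0.3851, 0.2869, 0.0216]
tcp_rot: [179.9, -0.0, 99.5]
wrist_force: [-0.1, 0.5, 4.7]
gripper_width: 0.333
grip_force: 39.2
```

Call:
move_arm(deltas=[-1,0,0,0.12,0,0,0,-1,0,0,0.25,0,0,0,-1,0.706,-0.959,0.3,0,0,0,-1,0.706,-0.959,0.3,0,0,0,-1,0.706,-0.959,0.3,0,0,0,-1,0.706,-0.959,0.3,0,0,0,-1,0.706,-0.959,0.3,0,0,0,-1,0.706,-0.959,0.3,0,0,0])

```text
clock: 18.0
eef_pos: [0.5629, 0.0433, 0.1327]
tcp_rot: [180.0, -0.0, 99.5]
wrist_force: [2.0, 0.6, -0.3]
gripper_width: 0.335
grip_force: 39.7
```

Call:
move_arm(deltas=[-1,0.26,-0.345,0,0,0,0,-1,0.26,-0.345,0,0,0,0,-1,0.26,-0.345,0,0,0,0,-1,0.26,-0.345,0,0,0,0,-1,0.26,-0.345,-0.1,0,0,0,-1,0.26,-0.345,-0.18,0,0,0,-1,0.26,-0.345,-0.18,0,0,0,-1,0.26,-0.345,-0.18,0,0,0])

```text
clock: 18.8
eef_pos: [0.6652, -0.0927, 0.0596]
tcp_rot: [-179.9, -0.0, 99.5]
wrist_force: [-0.4, 0.1, 0.4]
gripper_width: 0.334
grip_force: 39.7
```

Call:
move_arm(deltas=[-1,0.006,-0.01,-0.04,0,0,0,-1,0.006,-0.01,-0.07,0,0,0,-1,0.006,-0.01,-0.078,0,0,0,-1,0.006,-0.01,-0.078,0,0,0,-1,0.006,-0.01,-0.078,0,0,0])

```text
clock: 19.3
eef_pos: [0.6686, -0.0969, 0.0292]
tcp_rot: [180.0, 0.0, 99.5]
wrist_force: [-0.3, 1.0, -0.1]
gripper_width: 0.334
grip_force: 39.7
```

Call:
move_arm(deltas=[-1,-0.002,0,-0.004,0,0,0,-1,-0.002,0,-0.004,0,0,0,-1,-0.002,0,-0.004,0,0,0])

```text
clock: 19.6
eef_pos: [0.6678, -0.097, 0.0277]
tcp_rot: [180.0, 0.0, 99.5]
wrist_force: [-0.5, -0.3, 0.3]
gripper_width: 0.333
grip_force: 39.8
```

Call:
move_arm(deltas=[1,0,0,0,0,0,0,1,0,0,0,0,0,0,1,0,0,0,0,0,0,1,0,0,0,0,0,0,1,0,0,0.08,0,0,0,1,0,0,0.2,0,0,0,1,0,0,0.3,0,0,0,1,0,0,0.4,0,0,0])

```text
clock: 20.4
eef_pos: [0.6676, -0.097, 0.1891]
tcp_rot: [180.0, 0.0, 99.5]
wrist_force: [0.7, -0.9, -0.4]
gripper_width: 0.997
grip_force: 0.0
```

Call:
move_arm(deltas=[1,-0.1,0.15,0.2,0,0,0,1,-0.1,0.15,0.2,0,0,0,1,-0.1,0.15,0.2,0,0,0,1,-0.1,0.15,0.2,0,0,0,1,-0.1,0.15,0.2,0,0,0])

```text
clock: 20.9
eef_pos: [0.6272, -0.0373, 0.266]
tcp_rot: [-179.9, 0.0, 99.5]
wrist_force: [-0.4, -0.3, -0.7]
gripper_width: 1.003
grip_force: 0.0
```

```bash
python3 - <<'E'
from h import *
R={30:(.6677,-.0967),40:(.6526,-.0130),50:(.6374,.0706),60:(.6223,.1543)}
for c in('wrist','top'):
    m=camera_model(c); im=read_camera(c); f=f'pics/end_{c}.png'; cv2.imwrite(f,im[:,:,::-1])
    for n,(x,y) in R.items():
        try: tyre(f,m,n,x,y)
        except Exception as e: print(c,n,e)
    v=im[:,:,::-1].copy()
    for n,(x,y) in R.items(): cv2.polylines(v,[cyl(m,x,y,n/2000,.006).astype(np.int32)],True,(0,0,255),1)
    cv2.imwrite(f'pics/end_{c}v.png',v)
E
```

```text
pics/end_wrist.png 30 [ 0.6679 -0.0965] off mm [0.2 0.2] 477.5 524.6708989539184
pics/end_wrist.png 40 [ 0.6529 -0.0115] off mm [0.3 1.5] 876.0 919.4744186585303
pics/end_wrist.png 50 [0.6357 0.0698] off mm [-1.7 -0.8] 1761.5 1676.312156186672
pics/end_wrist.png 60 [0.6254 0.135 ] off mm [  3.1 -19.3] 1050.5 3083.8303104456263
pics/end_top.png 30 [ 0.6689 -0.0956] off mm [1.2 1.1] 285.5 183.29340829432476
pics/end_top.png 40 [ 0.6538 -0.0116] off mm [1.2 1.4] 424.0 297.5929139464861
pics/end_top.png 50 [0.6381 0.0718] off mm [0.7 1.2] 590.5 444.2750755412271
pics/end_top.png 60 [0.6227 0.1539] off mm [ 0.4 -0.4] 572.5 627.5111468192772
```

View pics/end_wristv.png

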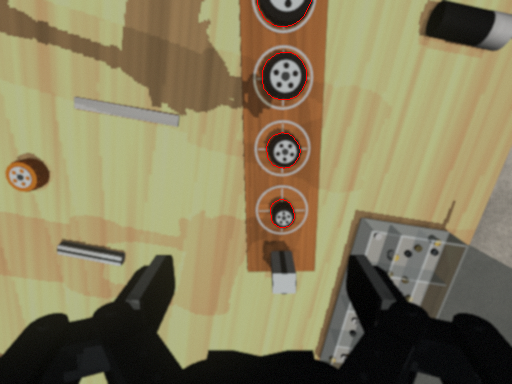

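All four wheels lie flat on their rings in the right order, matching the outlines: 30 at (283,211), 40 at (284,150), 50 at (284,76) and 60 at the top edge. They are within about 2 mm of centre; this picture cuts off the 60, so its figure comes from the top camera. The gripper is open and clear of them, so I'm handing in.

```bash
python3 -c "
from rig import r
print(r.sign_off())"
```

```text
the job is handed in; nothing more can be done
None
```

I handed the job in at about 21 s: the 30, 40, 50 and 60 mm wheels lie flat in order from the stop, each measured within about 2 mm of its ring centre and let go; the sign-off gave no verdict.

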